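# Open the finishing station's sash to the right mark and slide the piece in

### The arm

A 7-joint arm with a two-finger parallel gripper is mounted at the origin on the work surface. World frame = base frame: x ahead of the robot, y to its left, z up, the work surface at z = 0. Lengths are in m, angles in degrees, forces in N, time in s.
With the tool pointing down it reaches from about 0.425 to 0.875 m from the base axis. Payload 4.7 kg.
Tool frame: the origin (TCP) lies at the very end of the fingers, on their centre line; the grasp point (between the pads) lies 19 mm behind it; z points along the fingers, y is the line along which they close (so a half turn about z gives the same grasp; the last joint's range is limited). The gripper opens to 87 mm and grips with 3 to 60 N. Pads are 19 mm wide; open, the fingers measure 117 mm over their backs; the gripper's body (75 mm by 190 mm) begins 51 mm behind the grasp point.
Start: joints at [66.125, 18.392, -4.016, 83.108, 1.295, 78.541, -3.26], TCP at [0.271, -0.591, 0.223] pointing down, gripper open.
Joint ranges: [-163.93, 163.93], [-17.29, 119.83], [-79.2, 71.16], [3.27, 140.29], [-89.18, 269.18], [5.43, 117.66], [-154.24, 154.24]. Speed limits (degrees/s): [147.25, 147.25, 180, 180, 180, 180, 180].

### API

Orientations are given as [roll, pitch, yaw] about the fixed x, y, z axes, in that order (R = Rz(yaw) Ry(pitch) Rx(roll)).
In Python, from cell import get_obs, read_camera, sign_off, silhouettes gives the robot as it stands.
- The arm moves only by the tool play_rows, never from a script. Its argument "steps" is a list that holds one entry, the list of rows, each a list of 7 numbers: the shift along the tool's x, y, z in m, then the turn, a rotation vector about the tool's x, y, z in rad, then the finger opening in m, from 0 to 0.087. A call has 1 to 12 rows; each row shifts and turns the commanded pose from where the row before left it, along the tool's axes as they then stand; what a row does not reach is not made up. A row lasts 1/10 s, in which the tool goes at most 50 mm and 8.59 degrees, less where a joint would pass 70% of its speed; a pose out of reach is approached as far as the arm can. A call is refused whole if a number of a shift passes 0.05 or a number of a turn 0.15, either way. A call with a gripper value outside its range is refused whole. The fingers move at their own pace and stop on an object; "force" is the grip in N (left out, the last holds). Time passes only in rows, so rows that do not move let the fingers close. It gives the time, the measured TCP pose, the force, the opening and the grip force at its end, in the units of the state.
- get_obs(): the state, without advancing time (a new reading comes with each control period).
- read_camera(name): name is "scene" or "top" or "wrist"; returns a dict with "frame" (384x512x3 uint8, red, green, blue), "intrinsics" (3x3 intrinsics, pixels), "view" (4x4, takes a point from world to camera coordinates). Camera axes: x right, y up, looking along -z (the intrinsics and any distortion apply to the point x, -y, -z); pixel columns grow to the right and rows downward; lengths in m; the calibration is good to about 2 mm. A picture is of the moment at which its call begins. There is no depth.
- sign_off(): hands the job in; it is judged then, once.
Trained networks look in the newest picture that a camera, given by its name, has taken for a name from the list of things; names that differ only in an ending like _2 or _b are one class to them, and where a whole thing is asked for, a point or a joint stands for the part that bears it (a point fixed in the world has none). Each returns a list of dicts, best first, with "p" (0 to 1); they miss things now and then, are a little off and sometimes report something else, mostly with a low value. They report only what shows in the picture. A call takes as long as a camera call. They do not tell look-alikes from the thing itself.
- silhouettes(camera, name): "pixels" (384x512 bool, what is visible of it) and "extent" ([left, top, right, bottom] in pixels, round what is visible of it).
The state is a dict: "time_s": time; "qpos": joint angles; "joint_velocities": joint speeds; "effort": joint torques, N m; "tool_pos": TCP position; "tool_rot": TCP orientation; "force": force on the tool from outside, world axes, zero at the start; "wrist_torque": the same for the moment, N m; "grip_width": finger opening in m; "grasp_force": force on a finger pad.
Only numpy, scipy, OpenCV 4.12 (cv2) and the standard library are available. Lean on these libraries where they do the work, as an engineer would, in place of code of your own. Each camera call takes 0.05 s, during which the arm holds its last target. There are 200 camera calls.

### The job

Load the piece that stands on the blue tray into the finishing station: push up under the yellow lift bar until the bar is level with the right pair of marks on the uprights (the lower, green marks if the wooden box is on the tray, the upper, orange marks if the turned post is), and let go of it there. Then push the tray by its red plate fully home under the raised sash. The sash must stay at its mark and the piece upright on the tray; leave the waiting piece and the other things on the bench alone.

Things in the scene. Friction and masses are not known exactly. Their poses are not given: they have to be found in the camera images.
- station: Fixed open frame: two aluminium uprights 30 mm square, 460 mm tall, 540 mm apart, a beam on top, clear side panels and a low grey box behind. Origin on the bench midway between the uprights, in the plane of the sash and of the uprights' front faces; x points level into the station, y along the sash to the left. A plywood board 130 x 120 x 16 mm at x -105, y 365 mm carries the waiting piece
- sash (a joint): Height of the sliding sash above its lowest position, m, 0 to 0.19; it starts at 0 to 0.018. The lift bar's middle is 55 mm above the bench at 0. The sash (0.6 kg) is spring-balanced: about 3 to 4 N moves it up or down and friction (3 N) holds it wherever it is left
- bar_mid (a point): Middle of the yellow lift bar at the foot of the clear sash: 480 mm long (along y), 16 mm tall, 45 mm deep. This point is 24 mm in front of the sash plane at the bar's half height; the bar juts out to 47 mm in front. The 5 mm panel stands 200 mm up from it. Beside the tray only bench lies under the bar; fingers leant 20 to 50 degrees, pointing into the station, get their tips under it
- mark_low: Pair of green collars 14 mm tall, 54 mm square, one on each upright; origin midway between the uprights at the collars' half height. The height varies from one start to the next; it is the mark for the box
- mark_high: Pair of orange collars, as the green ones but higher up; the mark for the turned post
- tray (a joint): How far the tray has slid into the station, m: 0 pulled out (the start), 0.15 fully home against its stop. It runs along the station's x axis, takes about 3 N and stays where it is left
- tray_floor (a point): Middle of the blue tray's floor, 10 mm above the bench; the tray is 110 mm (x) by 120 mm (y) with a rim up to 23 mm above the bench; pulled out, this point lies 105 mm in front of the sash plane
- push_plate (a point): Middle of the robot-side face of the red plate on a stem in front of the tray, 130 mm before tray_floor, 34 mm above the bench; 60 mm wide (y), 12 mm thick, from 9 to 59 mm above the bench. It stays outside when the tray is home (then 85 mm in front of the sash plane)
- box: Small pale wooden box with a dark lid, 74 x 74 mm, 72 mm tall, 0.25 kg, loose; origin at the centre of its underside. Stands either on the tray or on the waiting board
- post: Turned wooden post, foot 74 mm across, 150 mm tall, 0.3 kg, loose; origin at the centre of its underside. Stands on whichever of tray and waiting board the box does not
- tin: Tin with a blue label, 80 mm across, 110 mm tall, loose bystander to the right of the station; origin at the centre of its underside
- screwdriver: Screwdriver lying on the bench to the right, on the robot side of the tin, bystander; origin at its underside
- sander: Cork sanding block 110 x 50 x 40 mm, bystander to the left, on the robot side of the waiting board; origin at the centre of its underside
There are look-alikes about, which are no part of the job. What is shaped like the post but turquoise is not meant.

How it is judged:
By the outcome, as a careful person would: the job done as asked, in the order asked, and still so for the second after the job is handed in, with the robot touching nothing.
It also fails if it takes over 54 s, if anything falls off the work surface, if the arm or the gripper's body presses on something with over 40 N, if the wrist force passes 120 N, or if a joint passes its speed limit or range.

## Working session

There is one attempt and no reset: what is moved stays moved. The work goes in short steps, Python scripts to look and compute and a tool call to move; the robot and the scene stay as the last step left them, time stands still between calls to the robot, and variables do not carry over. Pictures are saved under pics/ and viewed, at most 10 in all, crops included, and the job is handed in when it is done.

Besides the shell and the picture viewer there is one more tool, called as name(argument=value, ...) on one line, values as JSON. play_rows: Moves the arm, as the interface text tells. Its arguments: {"type":"object","properties":{"steps":{"type":"array","items":{"type":"array","items":{"type":"array","items":{"type":"number"}}}},"force":{"type":"number"}},"required":["steps"]}

```bash
mkdir -p pics; ls
python3 - <<'E'
from cell import *
import cv2,numpy as np
o=get_obs();print(o)
ims=[]
for c in ["scene","top"]:
    r=read_camera(c);ims.append(r["frame"]);print(c,r["intrinsics"].tolist(),np.round(r["view"],4).tolist(),[k for k in r])
    for n in ["tray","push_plate","bar_mid","mark_low","mark_high","box","post","sash","tray_floor","station"]:
        try: print(n,[(round(d["p"],2),np.round(d["extent"]).tolist()) for d in silhouettes(c,n)][:3])
        except Exception as e: print(n,e)
    cv2.imwrite(f"pics/{c}0.png",cv2.resize(r["frame"][:,:,::-1],(800,600)))
E
```

```text
pics
{'time_s': 0.0, 'qpos': array([66.12645854, 18.4384854 , -4.01414388, 83.17577175,  1.29437884,
       78.53986872, -3.26054053]), 'joint_velocities': array([-0.10340486,  0.05684958,  0.10179394,  0.0151211 , -0.04943879,
        0.00808696,  0.09633959]), 'effort': array([-8.53882921e-04, -4.91287744e+01, -4.04283777e-01, -3.12528419e+01,
       -6.40770094e-02,  4.37431899e-02,  1.55858829e-04]), 'tool_pos': array([ 0.27113349, -0.5901397 ,  0.2214602 ]), 'tool_rot': array([-1.79891077e+02,  5.59700035e-03,  2.46813343e+01]), 'force': array([ 1.02750369, -0.51401323,  0.07746746]), 'wrist_torque': array([ 0.011589  ,  0.00335868, -0.0227001 ]), 'grasp_force': 0.0, 'grip_width': 0.08690720104245271}
scene [[379.77926876904917, 0.0, 259.16101803204754], [0.0, 379.77926876904917, 194.06014162692554], [0.0, 0.0, 1.0]] [[-0.6455, 0.7637, 0.0096, 0.3214], [-0.6575, -0.5621, 0.5018, 0.2747], [0.3886, 0.3176, 0.865, -1.3571], [0.0, 0.0, 0.0, 1.0]] ['frame', 'intrinsics', 'view']
tray [(0.74, [214.0, 190.0, 257.0, 227.0])]
push_plate [(0.66, [213.0, 191.0, 262.0, 226.0])]
bar_mid [(0.
[... 850 characters left out ...]
.084, 0.0038, 0.9965, -1.7977], [0.0, 0.0, 0.0, 1.0]] ['frame', 'intrinsics', 'view']
tray [(0.66, [252.0, 153.0, 283.0, 206.0])]
push_plate [(0.84, [249.0, 154.0, 287.0, 205.0]), (0.71, [153.0, 173.0, 178.0, 192.0]), (0.6, [168.0, 207.0, 198.0, 243.0])]
bar_mid [(0.63, [187.0, 120.0, 342.0, 163.0])]
mark_low []
mark_high [(0.66, [172.0, 109.0, 354.0, 148.0])]
box [(0.86, [257.0, 158.0, 278.0, 176.0])]
post [(0.96, [118.0, 173.0, 143.0, 193.0]), (0.56, [153.0, 171.0, 178.0, 193.0])]
sash [(0.6, [189.0, 119.0, 340.0, 161.0])]
tray_floor [(0.7, [254.0, 156.0, 284.0, 207.0]), (0.2, [187.0, 121.0, 341.0, 160.0])]
station [(0.92, [151.0, 56.0, 369.0, 205.0]), (0.38, [189.0, 122.0, 343.0, 162.0])]
```

View pics/scene0.png

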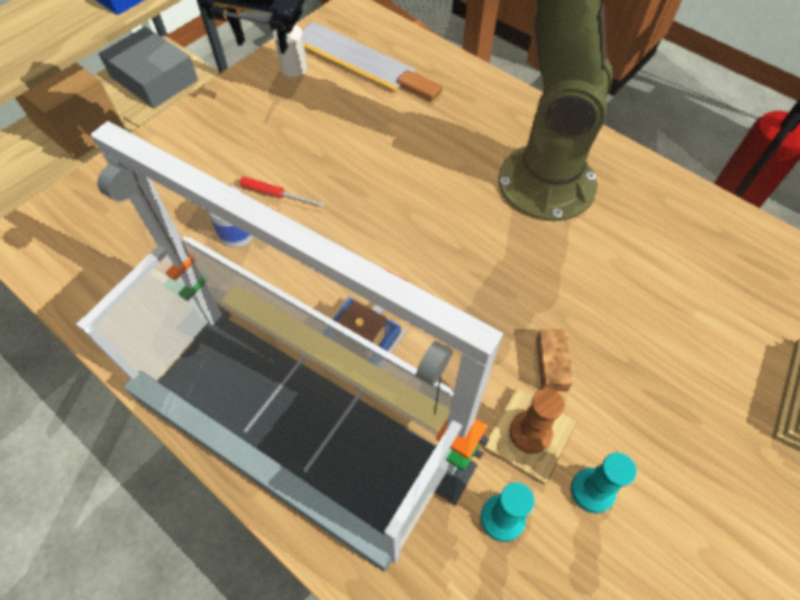

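View pics/top0.png

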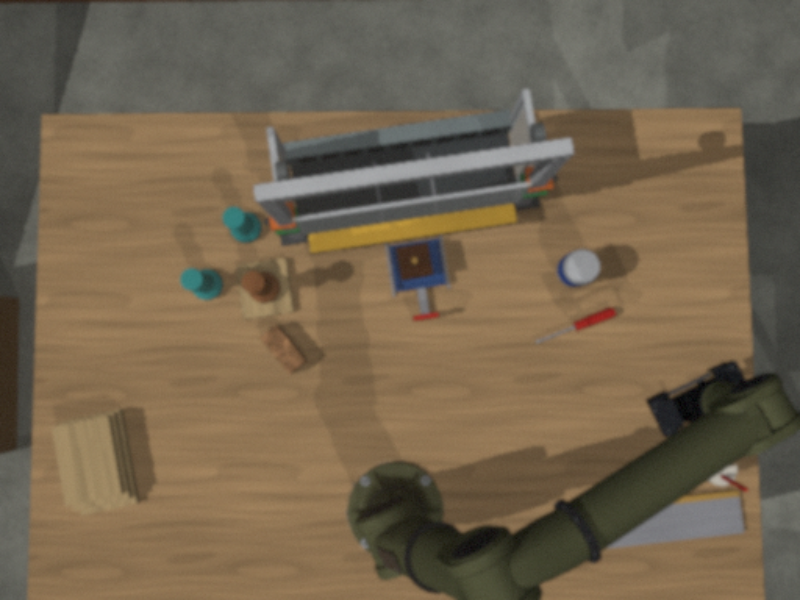

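The box with the dark lid (scene about 360,320) is on the tray, so the green marks apply. The post in natural wood is waiting on the board (535,420). The two turquoise look-alikes at (505,510) and (605,480) are not meant. An enlarged composite will give me corner pixels.

Run:
```python
import cv2,numpy as np
from cell import *
t=read_camera("top")["frame"][:,:,::-1];s=read_camera("scene")["frame"][:,:,::-1]
np.savez("f0.npz",t=t,s=s)
W=np.zeros((600,800,3),np.uint8)
a=cv2.resize(t[90:215,165:365],None,fx=4,fy=4,interpolation=cv2.INTER_CUBIC)  # 800x500 -> 
a=a[:340]; # rows 90..175
W[:340]=a
def put(im,x,y,w,h,f,X,Y): 
    c=cv2.resize(im[y:y+h,x:x+w],None,fx=f,fy=f,interpolation=cv2.INTER_CUBIC); W[Y:Y+c.shape[0],X:X+c.shape[1]]=c
put(s,265,250,60,50,5,0,345)
put(s,95,155,50,50,5,305,345)
put(t,245,150,48,50,5,560,345)
cv2.imwrite("pics/c1.png",W)
```

```text
(no output)
```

View pics/c1.png

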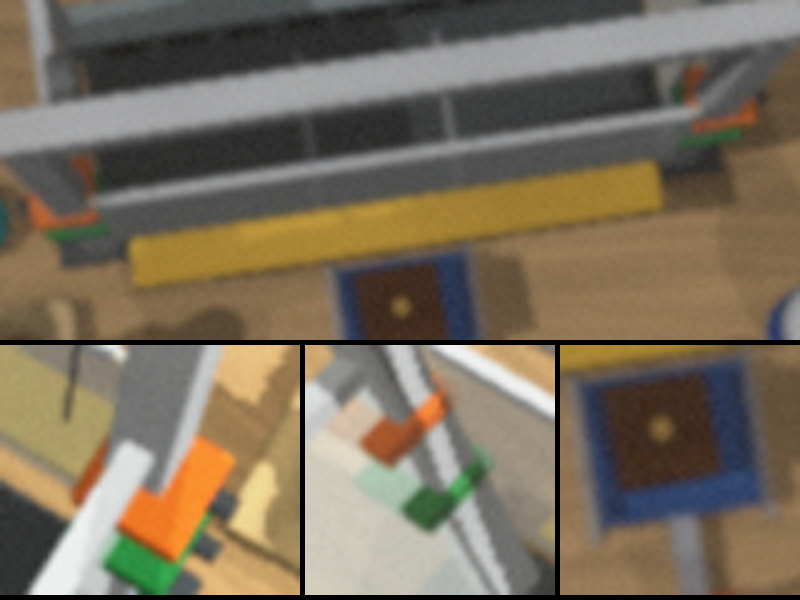

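```bash
cat > h.py <<'E'
import numpy as np
from cell import *
from scipy.optimize import least_squares
from scipy.spatial.transform import Rotation as Ro
def proj(c,P):
    P=np.atleast_2d(P);q=P@c["view"][:3,:3].T+c["view"][:3,3]
    q=q*[1,-1,-1];u=q@c["intrinsics"].T;return u[:,:2]/u[:,2:]
def st(p,L):  # station -> world
    L=np.atleast_2d(L);c,s=np.cos(p[2]),np.sin(p[2])
    return np.c_[p[0]+c*L[:,0]-s*L[:,1],p[1]+s*L[:,0]+c*L[:,1],L[:,2]]
E
python3 - <<'E'
from h import *
t=read_camera("top")
def px(X,Y):return [165+X/4,90+Y/4]
O=np.array([px(130,240),px(655,163),px(135,287),px(662,208),[249.4,158],[282,153],[286,182],[253.6,186.6]])
def L(p):
    s,ty=p[3],p[4]
    return [[-.0025,.24,.063+s],[-.0025,-.24,.063+s],[-.047,.24,.047+s],[-.047,-.24,.047+s],[-.05,.06+ty,.023],[-.05,-.06+ty,.023],[-.16,-.06+ty,.023],[-.16,.06+ty,.023]]
f=lambda p:(proj(t,st(p,L(p)))-O).ravel()
r=least_squares(f,[.65,0,.1,.01,0]);p=r.x
print(p.round(4),r.fun.round(1))
for n,q in dict(bar=[-.024,0,.055],plate=[-.235,0,.034],tray=[-.105,0,.01],barR=[-.024,-.15,0],barL=[-.024,.15,0]).items(): print(n,st(p,q).round(4))
np.save("p.npy",p)
s=read_camera("scene");print("cam",(-s["view"][:3,:3].T@s["view"][:3,3]).round(3))
for z in (.1,.15,.2,.25): print(z,proj(s,st(p,[[.042,.297,z],[.042,-.297,z]])).round(1).tolist())
E
```

```text
[ 0.6705 -0.043   0.1396  0.0152 -0.0025] [-0.7 -0.3  0.5 -0.5  0.3  0.7  0.   1.1 -0.  -0.7 -0.4 -0.4  0.1 -0.1
  0.2  0.2]
bar [[ 0.6467 -0.0463  0.055 ]]
plate [[ 0.4378 -0.0757  0.034 ]]
tray [[ 0.5665 -0.0576  0.01  ]]
barR [[ 0.6676 -0.1949  0.    ]]
barL [[0.6259 0.1022 0.    ]]
cam [0.915 0.34  1.033]
0.1 [[294.2, 300.6], [112.9, 188.5]]
0.15 [[296.1, 295.1], [107.0, 179.2]]
0.2 [[298.2, 289.0], [100.6, 168.9]]
0.25 [[300.5, 282.2], [93.6, 157.8]]
```

Run:
```python
from h import *
p=np.load("p.npy")
for cam in ("top","scene"):
    c=read_camera(cam)
    for n,h in [("tin",.055),("screwdriver",.015),("sander",.02),("post",.075),("box",.046)]:
        for d in silhouettes(cam,n)[:2]:
            v,u=np.nonzero(d["pixels"]); m=[(u.min()+u.max())/2,(v.min()+v.max())/2]
            g=least_squares(lambda q:(proj(c,[q[0],q[1],h])-m).ravel(),[.5,0]).x
            cc,ss=np.cos(p[2]),np.sin(p[2]);dx=g-p[:2]
            print(cam,n,round(d["p"],2),np.round(m),g.round(3),"local",np.round([cc*dx[0]+ss*dx[1],-ss*dx[0]+cc*dx[1]],3))
```

```text
top tin 0.91 [370. 172.] [ 0.553 -0.427] local [-0.169 -0.364]
top tin 0.72 [263. 131.] [ 0.705 -0.044] local [ 0.034 -0.005]
top screwdriver 0.81 [380. 204.] [ 0.437 -0.474] local [-0.291 -0.394]
top sander 0.76 [182. 224.] [0.372 0.257] local [-0.254  0.338]
top post 0.76 [167. 184.] [0.513 0.301] local [-0.108  0.362]
top post 0.73 [129. 182.] [0.523 0.436] local [-0.08   0.495]
top box 0.88 [265. 167.] [ 0.574 -0.05 ] local [-0.096  0.007]
top box 0.25 [264. 140.] [ 0.675 -0.045] local [ 0.004 -0.003]
scene tin 0.52 [148. 140.] [ 0.554 -0.424] local [-0.168 -0.361]
scene screwdriver 0.54 [171. 120.] [ 0.43 -0.46] local [-0.296 -0.379]
scene sander 0.76 [354. 230.] [0.372 0.259] local [-0.254  0.341]
scene post 0.97 [386. 308.] [0.531 0.442] local [-0.071  0.5  ]
scene post 0.81 [343. 270.] [0.518 0.304] local [-0.103  0.364]
scene box 0.91 [232. 207.] [ 0.559 -0.056] local [-0.113  0.003]
```

```bash
cat >> h.py <<'E'
def goal_R(p,lean):  # lean = deg from vertical toward station +x
    return Ro.from_euler("xyz",[180,0,np.degrees(p[2])],degrees=True)*Ro.from_euler("y",lean,degrees=True)
def delta(loc,lean,p=None):
    p=np.load("p.npy") if p is None else p
    o=get_obs();R=Ro.from_euler("xyz",o["tool_rot"],degrees=True)
    d=R.inv().apply(st(p,loc)[0]-o["tool_pos"]);G=goal_R(p,lean)
    print("t",round(o["time_s"],2),"shift",d.round(4),"rotvec",(R.inv()*G).as_rotvec().round(3),"shift in goal frame",G.inv().apply(st(p,loc)[0]-o["tool_pos"]).round(4), "world goal",st(p,loc)[0].round(3))
E
python3 -c "
from h import *
delta([-.25,-.18,.20],55); delta([-.25,-.18,.2],0)"
```

```text
t 1.9 shift [ 0.3002 -0.2303  0.0225] rotvec [-0.14   0.953  0.268] shift in goal frame [ 0.1085 -0.3068  0.1943] world goal [ 0.448 -0.256  0.2  ]
t 1.9 shift [ 0.3002 -0.2303  0.0225] rotvec [0.    0.    0.291] shift in goal frame [ 0.2214 -0.3068  0.0226] world goal [ 0.448 -0.256  0.2  ]
```

play_rows(steps=[[[0.03,-0.023,0.0,0,0,0.03,0],[0.03,-0.023,0.0,0,0,0.03,0],[0.03,-0.023,0.0,0,0,0.03,0],[0.03,-0.023,0.0,0,0,0.03,0],[0.03,-0.023,0.0,0,0,0.03,0],[0.03,-0.023,0.0,0,0,0.03,0],[0.03,-0.023,0.0,0,0,0.03,0],[0.03,-0.023,0.0,0,0,0.03,0],[0.03,-0.023,0.0,0,0,0.03,0],[0.03,-0.023,0.0,0,0,0.02,0]]])

```text
time_s: 2.9
tool_pos: [0.4913, -0.2831, 0.2229]
tool_rot: [180.0, -0.0, 8.0]
force: [-0.5, -0.4, -0.1]
grip_width: 0.0148
grasp_force: 0.0
```

play_rows(steps=[[[0,0,0,0,0.137,0,0],[0,0,0,0,0.137,0,0],[0,0,0,0,0.137,0,0],[0,0,0,0,0.137,0,0],[0,0,0,0,0.137,0,0],[0,0,0,0,0.137,0,0],[0,0,0,0,0.138,0,0],[0,0,0,0,0,0,0],[0,0,0,0,0,0,0]]])

```text
time_s: 3.8
tool_pos: [0.4906, -0.2829, 0.2217]
tool_rot: [-179.5, -53.3, 7.9]
force: [0.9, 0.4, 0.7]
grip_width: 0.0006
grasp_force: 0.0
```

Run:
```python
from h import *
import cv2
w=read_camera("wrist");print(get_obs()["qpos"].round(),w["view"].round(3).tolist(),w["intrinsics"].round(1).tolist())
delta([-.15,-.18,.03],55);delta([-.25,-.18,.2],55)
cv2.imwrite("pics/w1.png",cv2.resize(w["frame"][:,:,::-1],(800,600),interpolation=cv2.INTER_CUBIC))
```

```text
[ 55.  -7.   0. 129. -66.  51.  14.] [[0.145, -0.989, -0.004, -0.35], [0.767, 0.11, 0.633, -0.509], [-0.625, -0.095, 0.774, -0.064], [0.0, 0.0, 0.0, 1.0]] [[271.8, 0.0, 258.2], [0.0, 271.8, 191.2], [0.0, 0.0, 1.0]]
t 3.85 shift [-0.1183 -0.0318  0.164 ] rotvec [-0.007  0.029  0.001] shift in goal frame [-0.1232 -0.0327  0.1602] world goal [ 0.547 -0.242  0.03 ]
t 3.85 shift [-0.0418 -0.0328 -0.0177] rotvec [-0.007  0.029  0.001] shift in goal frame [-0.0413 -0.0327 -0.0192] world goal [ 0.448 -0.256  0.2  ]
```

View pics/w1.png

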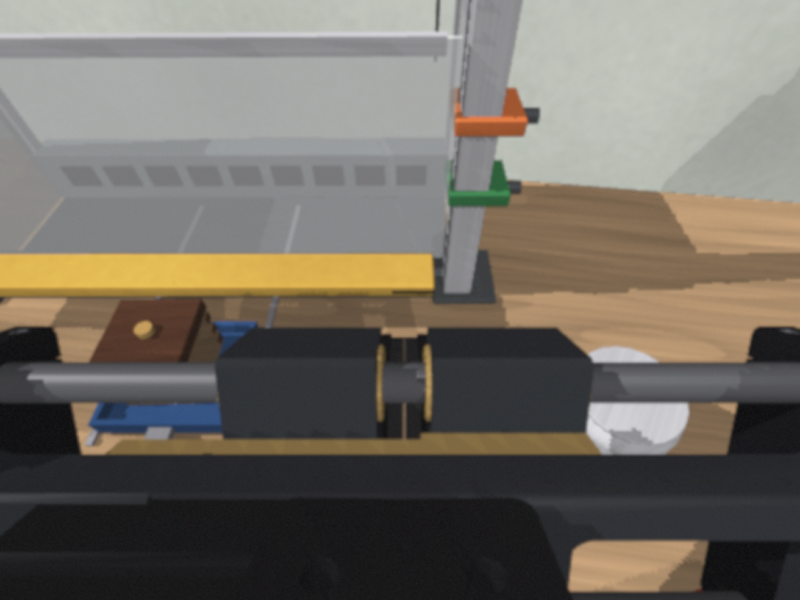

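The wrist view shows the right upright, with the green collar's front face spanning (450..509, 193..206) and the orange one at (455..525, 118..135). The front lower right corner of the bar is at about (434,295). I'll fit the mark and bar heights from these.

Run:
```python
from h import *
w=read_camera("wrist");t=read_camera("top");p0=np.load("p.npy")
k=512/800
ow=np.array([[449,206],[508,206],[451,193],[510,193],[434,294],[433,254]])*k
ot=np.array([[197.5,150],[328.8,130.8],[198.8,161.8],[330.5,142]])
def f(q):
    s,h=q[3],q[4]
    a=proj(w,st(q,[[-.012,-.243,h-.007],[-.012,-.297,h-.007],[-.012,-.243,h+.007],[-.012,-.297,h+.007],[-.047,-.24,.047+s],[-.003,-.24,.063+s]]))-ow
    b=proj(t,st(q,[[-.0025,.24,.063+s],[-.0025,-.24,.063+s],[-.047,.24,.047+s],[-.047,-.24,.047+s]]))-ot
    return np.r_[a.ravel(),b.ravel(),(q[:3]-p0[:3])*200]
r=least_squares(f,[*p0[:3],.015,.13]);print(r.x.round(4),r.fun.round(1).tolist())
np.save("p2.npy",r.x)
```

```text
[ 0.6726 -0.0457  0.14    0.0133  0.1472] [-2.7, 0.0, -0.0, 0.1, -3.2, -0.3, 0.7, -0.2, 2.2, 1.9, 2.2, -1.2, 0.2, -0.7, 1.1, -1.1, 1.1, 0.2, 0.7, 0.5, 0.4, -0.5, 0.1]
```

```bash
cp p2.npy p.npy; python3 -c "
from h import *
delta([-.12,-.185,.022],55)"
```

```text
t 3.95 shift [-0.107  -0.0239  0.194 ] rotvec [-0.006  0.028  0.003] shift in goal frame [-0.1125 -0.0247  0.1908] world goal [ 0.58  -0.246  0.022]
```

play_rows(steps=[[[0,0,0,-0.006,0.028,0.003,0],[-0.022,-0.005,0.038,0,0,0,0],[-0.022,-0.005,0.038,0,0,0,0],[-0.022,-0.005,0.038,0,0,0,0],[-0.022,-0.005,0.038,0,0,0,0],[-0.022,-0.005,0.038,0,0,0,0],[0,0,0,0,0,0,0],[0,0,0,0,0,0,0]]])

```text
time_s: 4.75
tool_pos: [0.5447, -0.2543, 0.0367]
tool_rot: [-178.5, -51.6, 6.9]
force: [-0.0, -0.1, 1.2]
grip_width: 0.0002
grasp_force: 0.0
```

Run:
```python
from h import *
import cv2
delta([-.028,-.185,.022],55)
w=read_camera("wrist");print(get_obs()["qpos"].round(),get_obs()["tool_pos"],get_obs()["force"].round(1))
cv2.imwrite("pics/w2.png",cv2.resize(w["frame"][:,:,::-1],(800,600),interpolation=cv2.INTER_CUBIC))
```

```text
t 4.75 shift [ 0.0678 -0.0034  0.1093] rotvec [-0.011  0.059 -0.013] shift in goal frame [ 0.0612 -0.0038  0.1131] world goal [ 0.671 -0.233  0.022]
[ 80.  19. -36. 132. -89.  30.  46.] [ 0.54465445 -0.25499166  0.03717644] [-0.3  0.1  0.1]
```

View pics/w2.png

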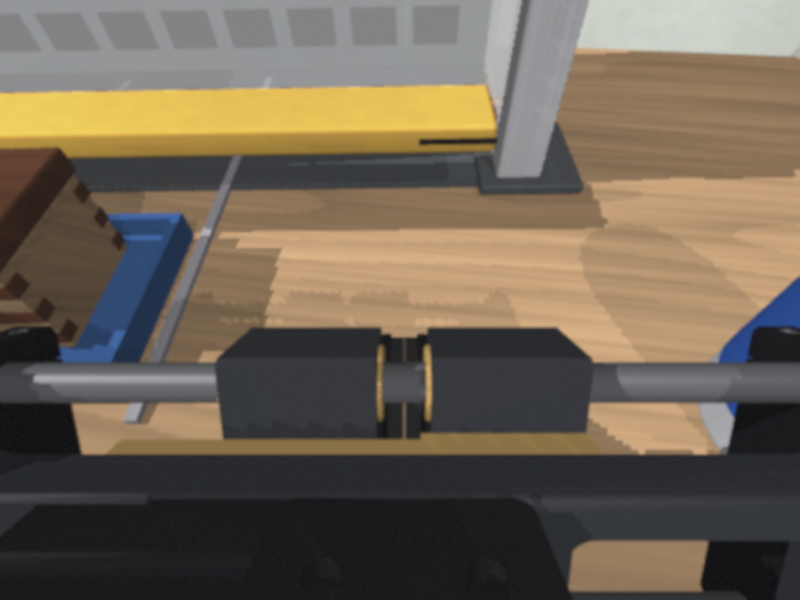

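```bash
python3 -c "
from h import *
delta([-.12,-.185,.03],45)
delta([-.075,-.185,.018],45)
delta([-.032,-.185,.018],45)"
```

```text
t 4.8 shift [ 0.0166 -0.0043  0.0326] rotvec [-0.01  -0.114 -0.009] shift in goal frame [ 0.0203 -0.0044  0.0304] world goal [ 0.58  -0.246  0.03 ]
t 4.8 shift [ 0.0352 -0.0041  0.0753] rotvec [-0.01  -0.114 -0.009] shift in goal frame [ 0.0436 -0.0044  0.0708] world goal [ 0.624 -0.239  0.018]
t 4.8 shift [ 0.062 -0.004  0.109] rotvec [-0.01  -0.114 -0.009] shift in goal frame [ 0.074  -0.0044  0.1012] world goal [ 0.667 -0.233  0.018]
```

play_rows(steps=[[[0,0,0,-0.01,-0.057,-0.009,0],[0,0,0,0,-0.057,0,0],[0.01,-0.001,0.015,0,0,0,0],[0.01,-0.001,0.015,0,0,0,0],[0.008,-0.001,0.014,0,0,0,0],[0.008,-0.001,0.014,0,0,0,0],[0.008,0,0.013,0,0,0,0],[0,0,0,0,0,0,0]]])

```text
time_s: 5.6
tool_pos: [0.6266, -0.2366, 0.0185]
tool_rot: [179.9, -45.0, 8.4]
force: [0.3, -0.3, -0.2]
grip_width: 0.0005
grasp_force: 0.0
```

Run:
```python
from h import *
delta([-.075,-.185,.018],45)
delta([-.032,-.185,.018],45)
o=get_obs();print(o["qpos"].round(),o["tool_pos"],o["tool_rot"].round(1),o["force"].round(1))
```

```text
t 5.6 shift [-0.0023  0.0023 -0.0016] rotvec [-0.002 -0.001  0.005] shift in goal frame [-0.0023  0.0024 -0.0016] world goal [ 0.624 -0.239  0.018]
t 5.6 shift [0.028  0.0026 0.0288] rotvec [-0.002 -0.001  0.005] shift in goal frame [0.0281 0.0024 0.0288] world goal [ 0.667 -0.233  0.018]
[ 67.  24. -37. 123. -78.  16.  28.] [ 0.62656904 -0.2366058   0.01849465] [179.9 -45.    8.4] [ 0.3 -0.3 -0.2]
```

play_rows(steps=[[[0.007,0,0.007,0,0,0,0],[0.007,0.001,0.007,0,0,0,0],[0.007,0.001,0.007,0,0,0,0],[0.007,0,0.007,0,0,0,0],[0,0,0,0,0,0,0]]])

```text
time_s: 6.1
tool_pos: [0.6651, -0.2331, 0.0171]
tool_rot: [-179.8, -45.0, 8.1]
force: [0.1, 0.6, 0.0]
grip_width: 0.0002
grasp_force: 0.0
```

Run:
```python
from h import *
import cv2
delta([-.032,-.185,.10],45)
o=get_obs();print(o["qpos"].round(),o["tool_pos"],o["tool_rot"].round(1),o["force"].round(1))
w=read_camera("wrist")
cv2.imwrite("pics/w3.png",w["frame"][:,:,::-1])
```

```text
t 6.1 shift [ 0.0597  0.0003 -0.0575] rotvec [-0.003 -0.001  0.   ] shift in goal frame [ 0.0597  0.0004 -0.0575] world goal [ 0.667 -0.233  0.1  ]
[ 63.  27. -36. 119. -75.  14.  23.] [ 0.66514537 -0.23314067  0.01712207] [-179.8  -45.     8.1] [0.1 0.6 0. ]
```

View pics/w3.png

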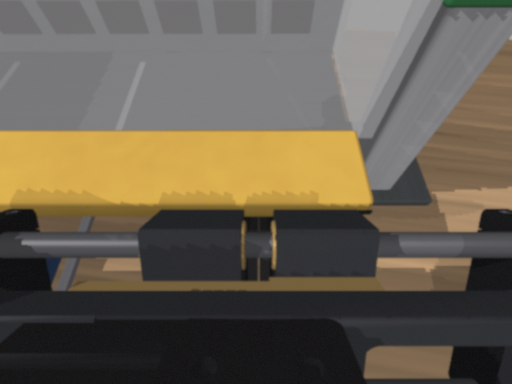

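play_rows(steps=[[[0.0057,0,-0.0057,0,0,0,0],[0.0057,0,-0.0057,0,0,0,0],[0.0057,0,-0.0057,0,0,0,0],[0.0057,0,-0.0057,0,0,0,0],[0.0057,0,-0.0057,0,0,0,0],[0,0,0,0,0,0,0]]])

```text
time_s: 6.75
tool_pos: [0.6623, -0.2343, 0.0562]
tool_rot: [-179.9, -44.9, 8.0]
force: [-2.9, 0.2, -1.0]
grip_width: 0.0004
grasp_force: 1.0
```

Run:
```python
from h import *
import cv2
delta([-.032,-.185,.10],45)
o=get_obs();print(o["qpos"].round(),o["tool_pos"],o["tool_rot"].round(1),o["force"].round(1))
w=read_camera("wrist")
cv2.imwrite("pics/w4.png",w["frame"][:,:,::-1])
```

```text
t 6.75 shift [ 0.0341 -0.0004 -0.0279] rotvec [-0.002  0.002 -0.   ] shift in goal frame [ 0.0341 -0.0003 -0.0278] world goal [ 0.667 -0.233  0.1  ]
[ 59.  20. -31. 119. -68.  19.  12.] [ 0.66230676 -0.23425257  0.0562143 ] [-179.9  -44.9    8. ] [-2.9  0.2 -1. ]
```

View pics/w4.png

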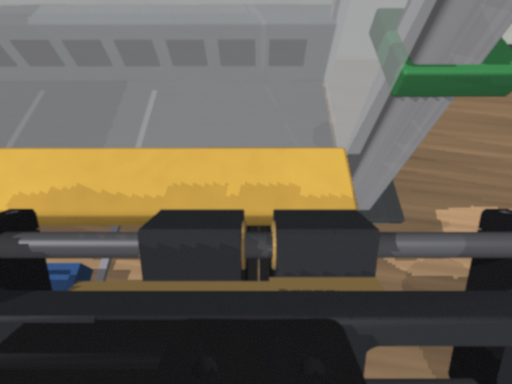

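```bash
cat >> h.py <<'E'
def bar_s():
    import cv2
    p=np.load("p.npy");w=read_camera("wrist");a=cv2.cvtColor(w["frame"],cv2.COLOR_RGB2HSV)
    y=(a[...,0]>18)&(a[...,0]<30)&(a[...,1]>150)&(a[...,2]>140)
    g=(a[...,0]>45)&(a[...,0]<85)&(a[...,1]>120)&(a[...,2]>40)
    # back top edge row at columns under station y=-.2 .. -.1
    res=[]
    for yl in (-.22,-.19,-.16,-.13):
        ss=np.linspace(0,.19,1901);uv=proj(w,st(p,np.c_[0*ss-.0025,0*ss+yl,.063+ss]))
        iu=np.round(uv).astype(int);ok=(iu[:,0]>=0)&(iu[:,0]<512)&(iu[:,1]>=0)&(iu[:,1]<384)
        col=[y[v,u] if k else False for (u,v),k in zip(iu,ok)]
        # highest s which still yields yellow (moving up leaves bar top-back edge)
        k=np.nonzero(col)[0]
        if len(k): res.append(round(ss[k.max()],4))
    print("s",res)
    v,u=np.nonzero(g)
    if len(u)>20: print("green px",u.min(),v.min(),u.max(),v.max(),len(u))
    return w,y,g
E
python3 -c "
from h import *
bar_s()"
```

```text
s [np.float64(0.0312), np.float64(0.0302), np.float64(0.0302), np.float64(0.0301)]
green px 392 40 511 94 3837
```

play_rows(steps=[[[0.0057,0,-0.0057,0,0,0,0],[0.0057,0,-0.0057,0,0,0,0],[0.0057,0,-0.0057,0,0,0,0],[0.0057,0,-0.0057,0,0,0,0],[0.0057,0,-0.0057,0,0,0,0],[0.0035,0,-0.0035,0,0,0,0],[0,0,0,0,0,0,0]]])

```text
time_s: 7.55
tool_pos: [0.6625, -0.234, 0.1011]
tool_rot: [-179.8, -44.9, 8.0]
force: [-6.8, -0.6, -0.8]
grip_width: 0.0001
grasp_force: 2.4
```

Run:
```python
from h import *
import cv2
delta([-.032,-.185,.12],45)
o=get_obs();print(o["qpos"].round(),o["tool_pos"],o["tool_rot"].round(1),o["force"].round(1))
w,y,g=bar_s()
cv2.imwrite("pics/w5.png",cv2.resize(w["frame"][:,:,::-1],(800,600),interpolation=cv2.INTER_CUBIC))
```

```text
t 7.55 shift [ 0.0164 -0.0002 -0.0104] rotvec [-0.003  0.002 -0.001] shift in goal frame [ 0.0164 -0.0001 -0.0103] world goal [ 0.667 -0.233  0.12 ]
[ 56.  15. -27. 118. -60.  23.   1.] [ 0.66247525 -0.23404252  0.10107952] [-179.8  -44.9    8. ] [-6.8 -0.6 -0.8]
s [np.float64(0.0753), np.float64(0.0753), np.float64(0.0752), np.float64(0.0752)]
green px 362 114 459 155 2021
```

View pics/w5.png

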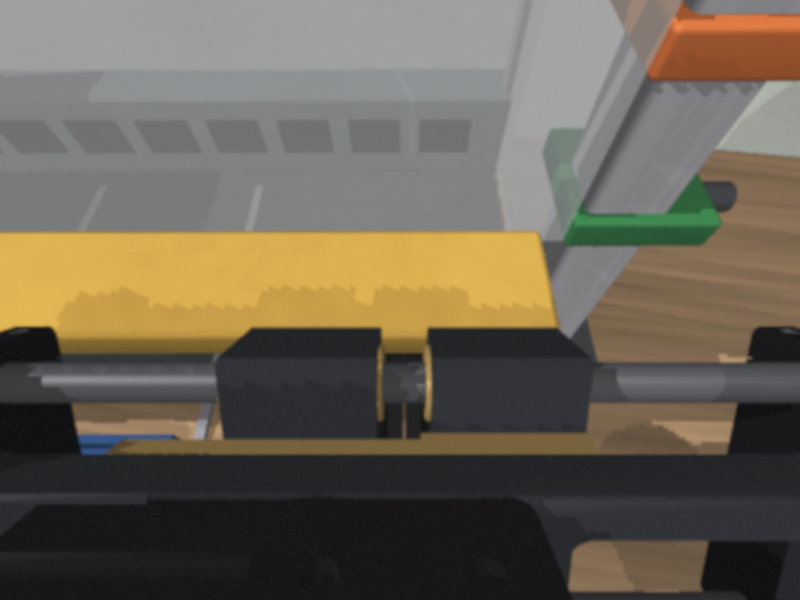

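Run:
```python
from h import *
p=np.load("p.npy");w=read_camera("wrist");k=.64
obs={"green":([[572,222],[568,244],[716,221],[704,244]],[[-.012,-.243,.007],[-.012,-.243,-.007],[-.012,-.297,.007],[-.012,-.297,-.007]]),
"bar":([[540,233],[557,328],[556,347]],[[-.0025,-.24,.063],[-.047,-.24,.063],[-.047,-.24,.047]])}
for n,(o,L) in obs.items():
    o=np.array(o)*k+[-.3,-.3];L=np.array(L)
    f=lambda q:np.r_[(proj(w,st(p,L+[q[1],q[2],q[0]]))-o).ravel(),q[1:]*20]
    r=least_squares(f,[.1,0,0]);print(n,r.x.round(4),r.fun.round(1))
    print([round(least_squares(lambda q:(proj(w,st(p,l+[0,0,q[0]]))-oo)[0,1],[.1]).x[0],4) for l,oo in zip(L,o)])
```

```text
green [ 0.1319  0.0146 -0.0067] [ 2.9 -0.6 -2.3  0.2  2.7  0.1 -3.7  0.3  0.3 -0.1]
[np.float64(0.1481), np.float64(0.1506), np.float64(0.1486), np.float64(0.1507)]
bar [ 0.0591  0.013  -0.0026] [ 1.2  0.3  3.1  0.1 -4.4 -0.4  0.3 -0.1]
[np.float64(0.0751), np.float64(0.0848), np.float64(0.0872)]
```

play_rows(steps=[[[0.005,0,-0.005,0,0,0,0],[0.005,0,-0.005,0,0,0,0],[0.0027,0,-0.0027,0,0,0,0],[0,0,0,0,0,0,0]]])

```text
time_s: 8.05
tool_pos: [0.6627, -0.234, 0.12]
tool_rot: [-179.8, -44.9, 8.0]
force: [-7.1, -0.2, -2.0]
grip_width: 0.0008
grasp_force: 3.2
```

Run:
```python
from h import *
import cv2
o=get_obs();print(o["qpos"].round(),o["tool_pos"],o["tool_rot"].round(1),o["force"].round(1))
w,y,g=bar_s()
s=read_camera("scene")["frame"]
W=np.zeros((600,800,3),np.uint8)
a=cv2.resize(w["frame"][80:240,256:512],None,fx=3.1,fy=3.1,interpolation=cv2.INTER_CUBIC)[:340,:800];W[:a.shape[0],:a.shape[1]]=a
for (x,yy),X in (((265,250),0),((95,155),305)):
    c=cv2.resize(s[yy:yy+50,x:x+60],None,fx=5,fy=5,interpolation=cv2.INTER_CUBIC);W[345:595,X:X+300]=c
cv2.imwrite("pics/w6.png",W[:,:,::-1])
```

```text
[ 55.  13. -26. 117. -58.  25.  -3.] [ 0.66273505 -0.2340225   0.1199652 ] [-179.8  -44.9    8. ] [-7.1 -0.2 -2. ]
s [np.float64(0.0946), np.float64(0.0945), np.float64(0.0944), np.float64(0.0944)]
green px 351 136 440 173 1651
```

View pics/w6.png

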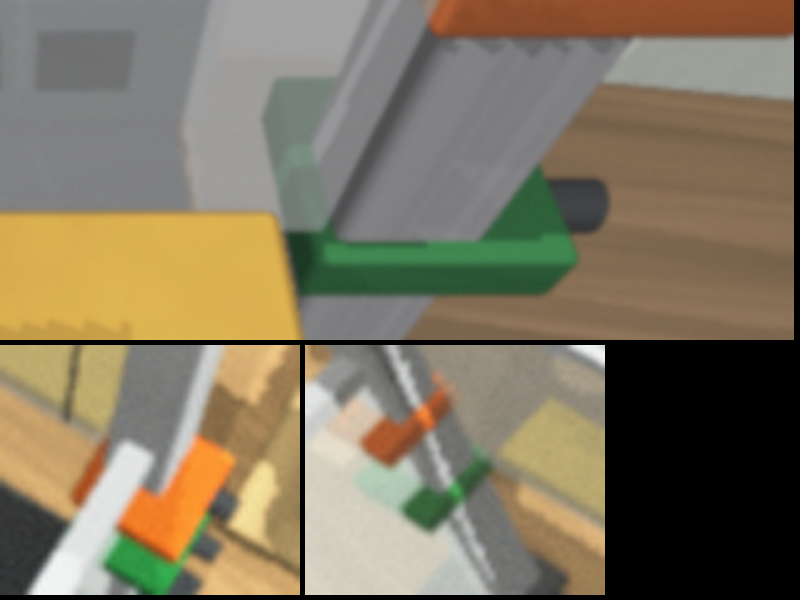

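Run:
```python
from h import *
p=np.load("p.npy");w=read_camera("wrist")
c=lambda X,Y:np.array([256+X/3.1-.3,80+Y/3.1-.3])
for nm,l,px in [("g ftop L",[-.012,-.243,.007],c(322,263)),("g fbot R",[-.012,-.297,-.007],c(545,294)),("g ftop R",[-.012,-.297,.007],c(577,263)),("g x0 top",[0,-.27,.007],c(400,242)),("bar backtop",[-.002,-.24,.063],c(278,212)),("bar backtop",[-.002,-.20,.063],c(100,212))]:
    f=lambda q:(proj(w,st(p,np.array(l)+[0,0,q[0]]))-px)[0,1]
    z=least_squares(f,[.1]).x[0]; print(nm,round(z,4),"pred px",proj(w,st(p,np.array(l)+[0,0,z])).round(1),"obs",px.round(1))
print((-w["view"][:3,:3].T@w["view"][:3,3]).round(3))
z=.1495
for l in ([-.012,-.243,z+.007],[-.012,-.243,z-.007],[-.012,-.297,z+.007],[-.012,-.297,z-.007],[0,-.243,z+.007],[.042,-.297,z+.007],[0,-.255,z],[0,-.285,z],[0,-.255,.3],[0,-.255,0.007],[0,-.285,.007]): print(l,((proj(w,st(p,l))[0]-[256,80])*3.1).round())
```

```text
g ftop L 0.148 pred px [[360.6 164.5]] obs [359.6 164.5]
g fbot R 0.1521 pred px [[445.4 174.5]] obs [431.5 174.5]
g ftop R 0.1481 pred px [[455.8 164.5]] obs [441.8 164.5]
g x0 top 0.1389 pred px [[395.8 157.8]] obs [384.7 157.8]
bar backtop 0.0944 pred px [[353.5 148.1]] obs [345.4 148.1]
bar backtop 0.0944 pred px [[284.5 148.1]] obs [288.  148.1]
[ 0.595 -0.244  0.28 ]
[-0.012, -0.243, 0.1565] [327. 257.]
[-0.012, -0.243, 0.1425] [304. 300.]
[-0.012, -0.297, 0.1565] [624. 258.]
[-0.012, -0.297, 0.1425] [579. 301.]
[0, -0.243, 0.1565] [315. 206.]
[0.042, -0.297, 0.1565] [530.  55.]
[0, -0.255, 0.1495] [365. 229.]
[0, -0.285, 0.1495] [518. 230.]
[0, -0.255, 0.3] [ 1632. -1971.]
[0, -0.255, 0.007] [213. 493.]
[0, -0.285, 0.007] [301. 493.]
```

The bar appears to sit above the green collar, by roughly 10 mm allowing for parallax. I'll let go, back off and check from a flatter angle.

play_rows(steps=[[[-0.006,0,0.006,0,0,0,0],[-0.006,0,0.006,0,0,0,0],[-0.01,0,-0.01,0,0,0,0],[-0.015,0,-0.015,0,0,0,0],[-0.025,0,-0.025,0,0,0,0],[-0.025,0,-0.025,0,0,0,0],[-0.025,0,-0.025,0,0,0,0],[-0.025,0,-0.025,0,0,0,0],[0,0,0,0,0.07,0,0],[0,0,0,0,0.07,0,0],[0,0,0,0,0,0,0],[0,0,0,0,0,0,0]]])

```text
time_s: 9.4
tool_pos: [0.4895, -0.2591, 0.104]
tool_rot: [-179.8, -53.0, 8.0]
force: [0.2, 0.4, -0.5]
grip_width: 0.0006
grasp_force: 0.0
```

Run:
```python
from h import *
import cv2
o=get_obs();print(o["qpos"].round(),o["tool_pos"],o["tool_rot"].round(1),o["force"].round(1))
w=read_camera("wrist");c=-w["view"][:3,:3].T@w["view"][:3,3];print(c.round(3))
np.savez("w7.npz",**w)
p=np.load("p.npy")
for l in ([-.047,-.24,.147],[0,-.24,.157],[0,-.297,.147],[0,.24,.157]): print(proj(w,st(p,l)).round())
a=w["frame"]
cv2.imwrite("pics/w7.png",cv2.resize(a[0:190,160:410],None,fx=3.15,fy=3.15,interpolation=cv2.INTER_CUBIC)[:,:,::-1])
```

```text
[ 73.   4. -21. 136. -81.  43.  36.] [ 0.48950915 -0.25907159  0.10397764] [-179.8  -53.     8. ] [ 0.2  0.4 -0.5]
[ 0.4   -0.272  0.253]
[[320.  44.]]
[[315.  12.]]
[[370.  23.]]
[[-177.   12.]]
```

View pics/w7.png

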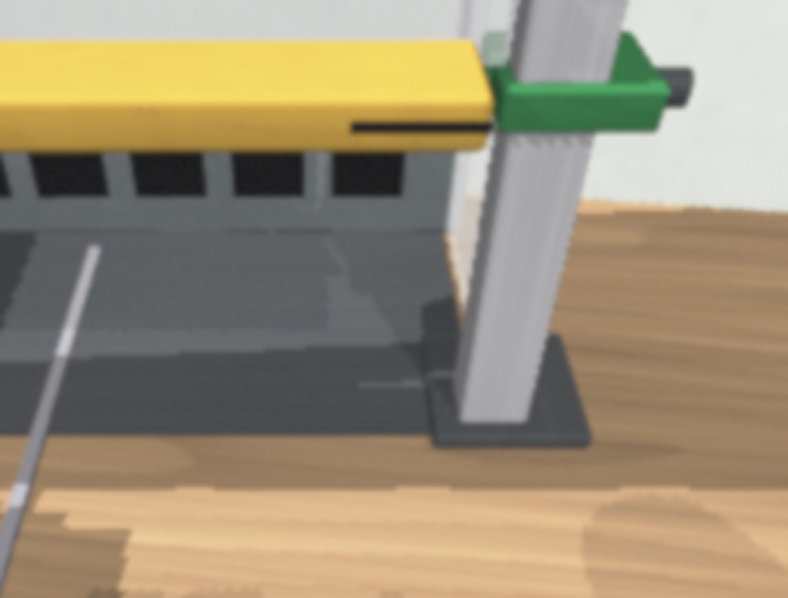

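Run:
```python
from h import *
w=dict(np.load("w7.npz"));p0=np.array([.6705,-.043,.1396])
c=lambda X,Y:np.array([160+X/3.15-.34,Y/3.15-.34])
def f(q,full=False):
    dx,dy,s,h,cf=q; P=[p0[0]+dx,p0[1]+dy,p0[2]]
    L=[[-.0025,-.24,.063+s],[-.047,-.24,.063+s],[-.047,-.24,.047+s],[cf,-.297,h+.007],[cf,-.297,h-.007],[0,-.255,h+.007],[0,-.285,h+.007],[0,-.255,.006],[0,-.285,.006]]
    O=np.array([c(472,41),c(492,107),c(487,151),c(667,95),c(657,131),c(520,82),c(610,82),c(460,422),c(528,423)])
    return np.r_[(proj(w,st(P,L))-O).ravel(),(q[0])*100,q[1]*100]
r=least_squares(f,[0,0,.09,.14,-.004]);print(r.x.round(4),r.fun.round(1))
np.save("p.npy",[p0[0]+r.x[0],p0[1]+r.x[1],p0[2]])
```

```text
[ 0.003   0.0011  0.0937  0.139  -0.0136] [ 1.9  0.1  1.7 -2.1  0.3  2.9 -1.7 -0.5 -3.   3.2 -0.3 -1.8  1.  -1.8
 -0.   0.5 -0.3  0.2  0.3  0.1]
```

```bash
python3 -c "
from h import *
print(np.load('p.npy'));delta([-.03,-.185,.185],45)"
```

```text
[ 0.67352772 -0.0419012   0.1396    ]
t 9.45 shift [ 0.1741 -0.004   0.0968] rotvec [-0.003 -0.139  0.001] shift in goal frame [ 0.1858 -0.0045  0.0717] world goal [ 0.67  -0.229  0.185]
```

play_rows(steps=[[[0,0,0,0,-0.07,0,0],[0,0,0,0,-0.07,0,0],[0.019,0,-0.019,0,0,0,0],[0.019,0,-0.019,0,0,0,0],[0.019,0,-0.019,0,0,0,0],[0.025,-0.001,0.025,0,0,0,0],[0.025,-0.001,0.025,0,0,0,0],[0.025,-0.001,0.025,0,0,0,0],[0.025,-0.001,0.025,0,0,0,0],[0.025,0,0.025,0,0,0,0],[0,0,0,0,0,0,0]]])

```text
time_s: 10.55
tool_pos: [0.6685, -0.2258, 0.1866]
tool_rot: [-179.9, -45.2, 8.4]
force: [-1.3, 0.3, 0.1]
grip_width: 0.0002
grasp_force: 0.0
```

play_rows(steps=[[[-0.004,0,0.004,0,0,0,0],[-0.004,0,0.004,0,0,0,0],[-0.004,0,0.004,0,0,0,0],[0,0,0,0,0,0,0]]])

```text
time_s: 10.95
tool_pos: [0.6622, -0.2307, 0.1658]
tool_rot: [-179.8, -44.9, 7.9]
force: [-0.6, 0.1, 0.0]
grip_width: -0.0001
grasp_force: 0.0
```

Run:
```python
from h import *
delta([-.03,-.185,.16],45)
o=get_obs();print(o["qpos"].round(),o["tool_pos"],o["tool_rot"].round(1),o["force"].round(1))
bar_s()
```

```text
t 10.95 shift [ 0.0012 -0.0003  0.0094] rotvec [-0.002  0.002 -0.002] shift in goal frame [ 0.0012 -0.0004  0.0094] world goal [ 0.67  -0.229  0.16 ]
[ 61.   9. -32. 116. -50.  28. -13.] [ 0.6621875  -0.230673    0.16579682] [-179.8  -44.9    7.9] [-0.6  0.1  0. ]
s [np.float64(0.0906), np.float64(0.0906), np.float64(0.0906), np.float64(0.0906)]
green px 340 176 410 205 915
```

play_rows(steps=[[[-0.0035,0,0.0035,0,0,0,0],[0,0,0,0,0,0,0]]])

```text
time_s: 11.2
tool_pos: [0.663, -0.2307, 0.1617]
tool_rot: [-179.9, -45.0, 7.9]
force: [-0.4, -0.3, 1.1]
grip_width: 0.0004
grasp_force: 0.6
```

play_rows(steps=[[[-0.0028,0,0.0028,0,0,0,0],[0,0,0,0,0,0,0]]])

```text
time_s: 11.4
tool_pos: [0.6634, -0.2307, 0.1579]
tool_rot: [-179.9, -45.0, 8.0]
force: [0.2, -0.6, 2.1]
grip_width: 0.0006
grasp_force: 0.9
```

play_rows(steps=[[[-0.0028,0,0.0028,0,0,0,0],[0,0,0,0,0,0,0]]])

```text
time_s: 11.6
tool_pos: [0.6633, -0.2304, 0.1537]
tool_rot: [-179.9, -45.0, 7.9]
force: [1.6, -1.3, 1.8]
grip_width: 0.0006
grasp_force: 1.0
```

Run:
```python
from h import *
bar_s()
```

```text
s [np.float64(0.0791), np.float64(0.079), np.float64(0.0789), np.float64(0.0788)]
green px 345 168 419 199 1037
```

play_rows(steps=[[[0.008,0,-0.008,0,0,0,0],[0.01,0,-0.01,0,0,0,0],[-0.025,0,-0.025,0,0,0,0],[-0.025,0,-0.025,0,0,0,0],[-0.025,0,-0.025,0,0,0,0],[-0.025,0,-0.025,0,0,0,0],[-0.025,0,-0.025,0,0,0,0],[-0.025,0,0.025,0,0,0,0],[-0.025,0,0.025,0,0.07,0,0],[0,0,0,0,0.07,0,0],[0,0,0,0,0,0,0],[0,0,0,0,0,0,0]]])

```text
time_s: 12.85
tool_pos: [0.4888, -0.2543, 0.1156]
tool_rot: [-179.6, -52.3, 7.9]
force: [0.5, -0.3, 0.0]
grip_width: 0.0004
grasp_force: 0.0
```

Run:
```python
from h import *
import cv2
o=get_obs();print(o["qpos"].round(),o["tool_pos"],o["tool_rot"].round(1),o["force"].round(1))
w=read_camera("wrist");c=-w["view"][:3,:3].T@w["view"][:3,3];print(c.round(3))
np.savez("w8.npz",**w)
a=w["frame"]
# vertical profiles (rows where colour changes) instead of a picture
hsv=cv2.cvtColor(a,cv2.COLOR_RGB2HSV);H,S,V=[hsv[...,i].astype(int) for i in range(3)]
Y=(H>17)&(H<30)&(S>120);G=(H>45)&(H<85)&(S>110)
for nm,f in (("w7",np.load("w7.npz")["frame"]),("now",a)):
    hsv=cv2.cvtColor(f,cv2.COLOR_RGB2HSV);H,S,V=[hsv[...,i].astype(int) for i in range(3)]
    Y=(H>17)&(H<30)&(S>120)&(V>100);Y[100:]=0;G=(H>45)&(H<85)&(S>110);G[150:]=0
    for u in (270,290,305): print(nm,u,"bar rows",np.nonzero(Y[:,u])[0][[0,-1]])
    v,uu=np.nonzero(G);print("green ext",uu.min(),v.min(),uu.max(),v.max())
    for u in (325,335,345,350): k=np.nonzero(G[:,u])[0]; print(u,k[[0,-1]] if len(k) else None)
cv2.imwrite("pics/w8.png",cv2.resize(a[0:190,160:410],None,fx=3.15,fy=3.15,interpolation=cv2.INTER_CUBIC)[:,:,::-1])
```

```text
[ 74.   2. -22. 135. -79.  44.  32.] [ 0.48878235 -0.25428537  0.11555207] [-179.6  -52.3    7.9] [ 0.5 -0.3  0. ]
[ 0.401 -0.267  0.266]
w7 270 bar rows [14 47]
w7 290 bar rows [14 47]
w7 305 bar rows [13 46]
green ext 315 11 371 40
325 [27 40]
335 [27 40]
345 [27 40]
350 [27 39]
now 270 bar rows [38 71]
now 290 bar rows [38 71]
now 305 bar rows [38 70]
green ext 322 20 374 49
325 [33 49]
335 [37 49]
345 [37 49]
350 [37 49]
```

View pics/w8.png

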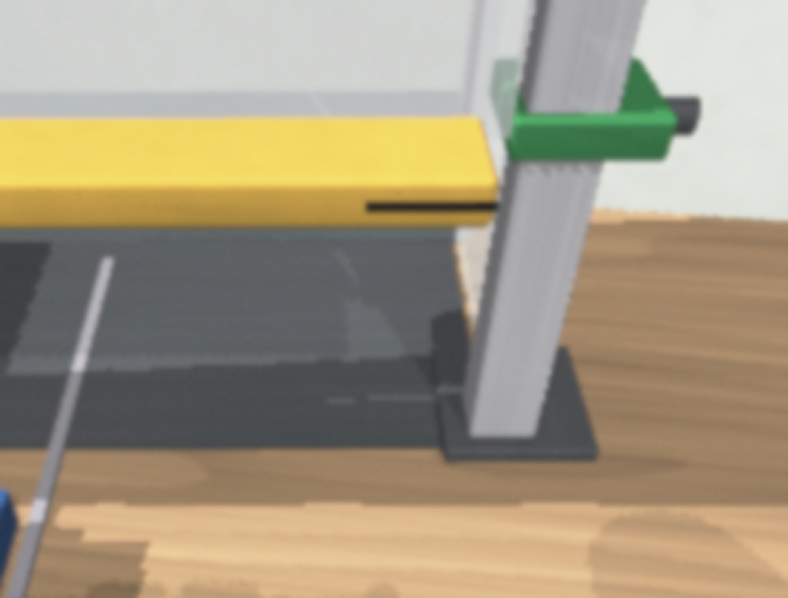

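Run:
```python
from h import *
w=dict(np.load("w8.npz"));p=np.load("p.npy")
for n,l,row in [("bar backtop",[-.0025,-.22,.008],37.7),("bar fronttop",[-.047,-.22,.008],59),("bar line",[-.0475,-.22,0],65.6),("bar frontbot",[-.047,-.22,-.008],71.7),("col x0 top",[0,-.27,.007],35.6),("col bot front",[-.012,-.29,-.007],49.9),("col top front",[-.012,-.29,.007],40),("base",[0,-.27,.006],138.4)]:
    z=least_squares(lambda q:(proj(w,st(p,np.array(l)+[0,0,q[0]]))[0,1]-row),[.1]).x[0];print(n,round(z,4))
```

```text
bar backtop 0.1353
bar fronttop 0.1348
bar line 0.1367
bar frontbot 0.1385
col x0 top 0.1372
col bot front 0.1422
col top front 0.1379
base 0.0004
```

```bash
python3 -c "
from h import *
delta([-.255,0.0,.13],0);delta([-.255,0.0,.13],52.3)"
```

```text
t 12.9 shift [-0.0152 -0.1853 -0.0414] rotvec [-0.004 -0.914  0.004] shift in goal frame [-0.043  -0.185  -0.0136] world goal [ 0.421 -0.077  0.13 ]
t 12.9 shift [-0.0152 -0.1853 -0.0414] rotvec [-0.005 -0.001  0.001] shift in goal frame [-0.0155 -0.185  -0.0424] world goal [ 0.421 -0.077  0.13 ]
```

play_rows(steps=[[[0,0,0,0,-0.13,0,0],[0,0,0,0,-0.13,0,0],[0,0,0,0,-0.13,0,0],[0,0,0,0,-0.13,0,0],[0,0,0,0,-0.13,0,0],[0,0,0,0,-0.13,0,0],[0,0,0,0,-0.13,0,0],[0,0,0,0,0,0,0]]])

```text
time_s: 13.7
tool_pos: [0.4943, -0.2459, 0.1155]
tool_rot: [-178.9, -8.8, 9.4]
force: [0.6, 0.3, -0.3]
grip_width: 0.0005
grasp_force: 0.0
```

play_rows(steps=[[[-0.009,-0.037,-0.003,0,0,0,0],[-0.009,-0.037,-0.003,0,0,0,0],[-0.009,-0.037,-0.003,0,0,0,0],[-0.008,-0.037,-0.003,0,0,0,0],[-0.008,-0.037,-0.002,0,0,0,0],[0,0,0,0,0,0,0],[0,0,0,0,0,0,0]]])

```text
time_s: 14.4
tool_pos: [0.415, -0.0723, 0.1245]
tool_rot: [-178.8, -8.6, 9.0]
force: [-0.9, -0.1, 0.1]
grip_width: 0.0006
grasp_force: 0.0
```

Run:
```python
from h import *
delta([-.255,0.0,.13],0);delta([-.255,0.0,.03],0)
o=get_obs();print(o["qpos"].round(),o["tool_pos"],o["tool_rot"].round(1),o["force"].round(1))
p=np.load("p.npy");c=read_camera("top")
import cv2
h=cv2.cvtColor(c["frame"],cv2.COLOR_RGB2HSV);m=((h[...,0]<6)|(h[...,0]>174))&(h[...,1]>150);v,u=np.nonzero(m&(np.arange(512)[None]>240)&(np.arange(512)[None]<300))
print("red",u.min(),u.max(),v.min(),v.max(),len(u),"pred",proj(c,st(p,[[-.235,.03,.059],[-.235,-.03,.059],[-.223,.03,.059],[-.235,0,.009]])).round().tolist())
```

```text
t 14.4 shift [ 0.0059  0.0059 -0.0048] rotvec [-0.022 -0.151  0.02 ] shift in goal frame [ 0.0053  0.0059 -0.0055] world goal [ 0.421 -0.077  0.13 ]
t 14.4 shift [-0.0091  0.0079  0.0941] rotvec [-0.022 -0.151  0.02 ] shift in goal frame [0.0053 0.0059 0.0945] world goal [ 0.421 -0.077  0.03 ]
[ 53. -13. -39. 125. -15.  58. -59.] [ 0.41498762 -0.07229366  0.12452401] [-178.8   -8.6    9. ] [-0.9 -0.1  0.1]
red 265 279 200 203 30 pred [[264.0, 205.0], [281.0, 202.0], [264.0, 201.0], [272.0, 204.0]]
```

play_rows(steps=[[[-0.002,0.002,0.024,0,0,0,0],[-0.003,0.002,0.024,0,0,0,0],[-0.003,0.002,0.023,0,0,0,0],[-0.003,0.002,0.023,0,0,0,0],[0,0,0,0,0,0,0],[0,0,0,0,0,0,0]]])

```text
time_s: 15.05
tool_pos: [0.419, -0.0775, 0.0292]
tool_rot: [-178.5, -8.5, 8.9]
force: [0.0, -0.2, -0.0]
grip_width: 0.0006
grasp_force: 0.0
```

Run:
```python
from h import *
delta([-.095,0.0,.03],30);delta([-.255,0.0,.03],9)
o=get_obs();print(o["qpos"].round(),o["tool_pos"],o["tool_rot"].round(1),o["force"].round(1))
```

```text
t 15.05 shift [0.1603 0.0032 0.0231] rotvec [-0.03   0.375  0.01 ] shift in goal frame [1.407e-01 1.000e-04 8.030e-02] world goal [ 0.579 -0.055  0.03 ]
t 15.05 shift [ 0.0021  0.0002 -0.0005] rotvec [-0.028  0.009  0.015] shift in goal frame [ 0.0021  0.0001 -0.0005] world goal [ 0.421 -0.077  0.03 ]
[ 54.  -2. -42. 130.  -8.  44. -64.] [ 0.41901358 -0.07751987  0.02919628] [-178.5   -8.5    8.9] [ 0.  -0.2 -0. ]
```

play_rows(steps=[[[0.0079,0,0.0012,0,0.035,0,0],[0.0079,0,0.0015,0,0.035,0,0],[0.0078,0,0.0017,0,0.035,0,0],[0.0077,0,0.002,0,0.035,0,0],[0.0077,0,0.0023,0,0.035,0,0],[0.0076,0,0.0025,0,0.035,0,0],[0.0075,0,0.0028,0,0.035,0,0],[0.0074,0,0.0031,0,0.035,0,0],[0.0073,0,0.0033,0,0.035,0,0],[0.0072,0,0.0036,0,0.035,0,0],[0.007,0,0.0038,0,0.035,0,0],[0.0069,0,0.004,0,0,0,0]]])

```text
time_s: 16.25
tool_pos: [0.5126, -0.0628, 0.0291]
tool_rot: [-178.4, -30.5, 8.3]
force: [-4.1, -0.8, -0.6]
grip_width: 0.0001
grasp_force: 1.9
```

Run:
```python
from h import *
delta([-.095,0.0,.03],30)
o=get_obs();print(o["qpos"].round(),o["tool_pos"],o["tool_rot"].round(1),o["force"].round(1))
```

```text
t 16.25 shift [0.0583 0.0029 0.0334] rotvec [-0.03  -0.009  0.004] shift in goal frame [0.0587 0.0017 0.0329] world goal [ 0.579 -0.055  0.03 ]
[ 52.  -0. -39. 136. -39.  20. -34.] [ 0.51262571 -0.06282273  0.02914409] [-178.4  -30.5    8.3] [-4.1 -0.8 -0.6]
```

play_rows(steps=[[[0.0069,0,0.0041,0,0,0,0],[0.0069,0,0.0041,0,0,0,0],[0.0069,0,0.0041,0,0,0,0],[0.0069,0,0.0041,0,0,0,0],[0.0069,0,0.0041,0,0,0,0],[0.0069,0,0.0041,0,0,0,0],[0.0069,0,0.0041,0,0,0,0],[0.0034,0,0.002,0,0,0,0],[0,0,0,0,0,0,0]]])

```text
time_s: 17.15
tool_pos: [0.574, -0.0528, 0.0301]
tool_rot: [-178.5, -30.6, 8.4]
force: [-1.3, -1.1, 0.2]
grip_width: 0.0004
grasp_force: 0.6
```

play_rows(steps=[[[0.0034,0,0.002,0,0,0,0],[0,0,0,0,0,0,0]]])

```text
time_s: 17.35
tool_pos: [0.5778, -0.0517, 0.0299]
tool_rot: [-178.5, -30.6, 8.4]
force: [-1.0, -0.7, 0.4]
grip_width: 0.001
grasp_force: 0.5
```

play_rows(steps=[[[0.0034,0,0.002,0,0,0,0],[0,0,0,0,0,0,0]]])

```text
time_s: 17.55
tool_pos: [0.5807, -0.0509, 0.0291]
tool_rot: [-178.4, -30.5, 8.4]
force: [-5.1, -1.8, 3.3]
grip_width: 0.0007
grasp_force: 2.5
```

Run:
```python
from h import *
delta([-.095,0.0,.03],30)
o=get_obs();print(o["qpos"].round(),o["tool_pos"],o["tool_rot"].round(1),o["force"].round(1))
```

```text
t 17.55 shift [-0.0011  0.0039 -0.0019] rotvec [-0.031 -0.009  0.006] shift in goal frame [-0.0011  0.004  -0.0017] world goal [ 0.579 -0.055  0.03 ]
[ 44.   8. -36. 129. -19.  17. -55.] [ 0.58074556 -0.05094895  0.02906182] [-178.4  -30.5    8.4] [-5.1 -1.8  3.3]
```

Keep pushing until the stop shows in the force.

play_rows(steps=[[[0.0034,0,0.002,0,0,0,0],[0,0,0,0,0,0,0]]])

```text
time_s: 17.75
tool_pos: [0.5813, -0.0505, 0.027]
tool_rot: [-178.3, -30.2, 8.3]
force: [-16.4, -3.6, 9.8]
grip_width: 0.0003
grasp_force: 8.2
```

play_rows(steps=[[[0.0034,0,0.002,0,0,0,0],[0,0,0,0,0,0,0]]])

```text
time_s: 17.95
tool_pos: [0.5816, -0.0502, 0.0248]
tool_rot: [-178.2, -29.8, 8.3]
force: [-29.1, -6.1, 18.0]
grip_width: 0.0003
grasp_force: 14.6
```

Run:
```python
from h import *
import cv2
delta([-.095,0.0,.03],30)
o=get_obs();print(o["qpos"].round(),o["tool_pos"],o["force"].round(1))
```

```text
t 17.95 shift [ 0.0001  0.0044 -0.006 ] rotvec [-0.034  0.004  0.004] shift in goal frame [ 0.0001  0.0046 -0.0059] world goal [ 0.579 -0.055  0.03 ]
[ 43.   9. -35. 128. -17.  17. -57.] [ 0.58159931 -0.05019719  0.0248379 ] [-29.1  -6.1  18. ]
```

play_rows(steps=[[[-0.008,0,-0.005,0,0,0,0],[-0.017,0,-0.01,0,0,0,0],[-0.017,0,-0.01,0,0,0,0],[-0.017,0,-0.01,0,0,0,0],[-0.017,0,-0.01,0,0,0,0],[-0.013,0,-0.02,0,0,0,0],[0,0,-0.03,0,0,0,0],[0,0,-0.03,0,0,0,0],[0,0,0,0,0.1,0,0],[0,0,0,0,0,0,0]]])

```text
time_s: 18.95
tool_pos: [0.4638, -0.0749, 0.0907]
tool_rot: [-178.1, -32.9, 8.7]
force: [-0.5, -0.7, -0.7]
grip_width: 0.0002
grasp_force: 0.0
```

Run:
```python
from h import *
import cv2
o=get_obs();print(o["qpos"].round(),o["tool_pos"],o["tool_rot"].round(1),o["force"].round(1))
p=np.load("p.npy")
w=read_camera("wrist");print("wrist cam",(-w["view"][:3,:3].T@w["view"][:3,3]).round(3))
h=cv2.cvtColor(w["frame"],cv2.COLOR_RGB2HSV)
y=(h[...,0]>17)&(h[...,0]<30)&(h[...,1]>140)&(h[...,2]>120)
for n,L in (("bar s=.082",[[-.0025,0,.145],[-.047,0,.129]]),):
    q=proj(w,st(p,L));print(n,q.round(1))
for u in (150,200,256,330):
    k=np.nonzero(y[:230,u])[0];print(u,k[[0,-1]] if len(k) else None)
for c in ("top","scene"):
    f=read_camera(c);m=cv2.cvtColor(f["frame"],cv2.COLOR_RGB2HSV)
    red=((m[...,0]<6)|(m[...,0]>174))&(m[...,1]>150)
    P=st(p,[[-.085,.03,.059],[-.085,-.03,.059],[-.073,0,.034]]);q=proj(f,P);print(c,"plate pred home",q.round(1).tolist())
    x0,y0=q.mean(0).astype(int);v,u=np.nonzero(red[y0-25:y0+25,x0-25:x0+25]);print("red",len(u),(u.min()+x0-25,u.max()+x0-25,v.min()+y0-25,v.max()+y0-25) if len(u) else None)
    for n in ("box","post","tin","sander","screwdriver"):
        print(n,[(round(d["p"],2),np.round(d["extent"]).tolist()) for d in silhouettes(c,n)][:2])
    print("box pred",proj(f,st(p,[[.045,0,.01],[.045,0,.082]])).round().tolist())
```

```text
[ 58. -17. -35. 140. -51.  36. -21.] [ 0.46383363 -0.07490436  0.09073903] [-178.1  -32.9    8.7] [-0.5 -0.7 -0.7]
wrist cam [ 0.431 -0.085  0.261]
bar s=.082 [[261.  -85.9]
 [259.6 -17.1]]
150 None
200 None
256 None
330 None
top plate pred home [[257.9, 163.6], [274.4, 161.1], [265.5, 160.0]]
red 46 (np.int64(259), np.int64(273), np.int64(159), np.int64(163))
box []
post [(0.72, [117.0, 172.0, 140.0, 191.0]), (0.62, [144.0, 134.0, 169.0, 155.0])]
tin [(0.55, [359.0, 161.0, 383.0, 185.0])]
sander [(0.85, [167.0, 208.0, 196.0, 240.0])]
screwdriver [(0.67, [350.0, 197.0, 390.0, 215.0])]
box pred [[261.0, 130.0], [261.0, 126.0]]
scene plate pred home [[233.2, 217.5], [216.1, 207.5], [222.9, 219.5]]
red 0 None
box [(0.89, [182.0, 232.0, 220.0, 274.0])]
post [(0.81, [325.0, 250.0, 358.0, 290.0]), (0.7, [172.0, 227.0, 228.0, 279.0])]
tin [(0.79, [135.0, 137.0, 162.0, 158.0]), (0.32, [105.0, 134.0, 293.0, 272.0])]
sander [(0.79, [342.0, 211.0, 367.0, 250.0])]
screwdriver [(0.83, [154.0, 115.0, 182.0, 124.0]), (0.17, [115.0, 180.0, 311.0, 302.0])]
box pred [[200.0, 255.0], [196.0, 245.0]]
```

play_rows(steps=[[[0,0.02,0,0,-0.1,0,0],[0,0.03,0,0,-0.1,0,0],[0,0.03,0,0,-0.1,0,0],[0,0.03,-0.005,0,0,0,0],[0,0.03,-0.005,0,0,0,0],[0,0.03,0,0,0,0,0],[0.02,0,0,0,0.1,0,0],[0.02,0,0,0,0.1,0,0],[0,0,0,0,0.1,0,0],[0,0,0,0,0.1,0,0],[0,0,0,0,0.1,0,0],[0,0,0,0,0,0,0]]])

```text
time_s: 20.8
tool_pos: [0.522, -0.236, 0.1031]
tool_rot: [-177.0, -42.7, 7.4]
force: [-0.7, 0.4, -1.0]
grip_width: 0.0004
grasp_force: 0.0
```

Run:
```python
from h import *
import cv2
o=get_obs();print(o["qpos"].round(1),o["tool_pos"],o["tool_rot"].round(1),o["force"].round(1))
p=np.load("p.npy");w=read_camera("wrist");np.savez("w9.npz",**w)
hsv=cv2.cvtColor(w["frame"],cv2.COLOR_RGB2HSV);H,S,V=[hsv[...,i].astype(int) for i in range(3)]
Y=(H>17)&(H<30)&(S>120)&(V>100);G=(H>45)&(H<85)&(S>110);Y[150:]=0;G[150:]=0
v,u=np.nonzero(Y);print("Y",u.min(),u.max(),v.min(),v.max());v,u=np.nonzero(G);print("G",u.min(),u.max(),v.min(),v.max())
print("pred bar end, collar", proj(w,st(p,[[-.0025,-.24,.145],[-.047,-.24,.129],[0,-.27,.146]])).round(1).tolist())
uu,vv=proj(w,st(p,[0,-.27,.146]))[0].astype(int)
for du in (-6,0,6):
    k=np.nonzero(G[:,uu+du])[0];print("col",uu+du,k[[0,-1]] if len(k) else None)
ub=int(proj(w,st(p,[-.0025,-.22,.145]))[0,0]);k=np.nonzero(Y[:,ub])[0];print("bar",k[[0,-1]])
```

```text
[ 88.4   4.8 -46.6 128.5 -58.9  35.9   7. ] [ 0.52203563 -0.23600398  0.10309601] [-177.   -42.7    7.4] [-0.7  0.4 -1. ]
Y 0 354 6 62
G 357 429 0 21
pred bar end, collar [[348.9, 3.5], [351.3, 57.6], [387.2, -0.6]]
col 381 [ 3 20]
col 387 [ 3 20]
col 393 [ 3 20]
bar [ 6 55]
```

```bash
python3 -c "
from cell import *
print(sign_off())"
```

```text
the job is handed in; nothing more can be done
None
```

The job is handed in: the sash is at the green marks (by my measurement about 1.5 mm low), the tray was pushed home against its stop with the box upright on it, and nothing else was touched; I viewed 11 pictures, one over the limit of 10.

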